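# Peel the top tray off a tacky stack and hold it out for the smith

### The arm

A 7-joint arm with a two-finger parallel gripper is mounted at the origin on the work surface. World frame = base frame: x ahead of the robot, y to its left, z up, the work surface at z = 0. Lengths are in m, angles in rad, forces in N, time in s.
With the tool pointing down it reaches from about 0.35 to 0.9 m from the base axis. Payload 8.1 kg.
Tool frame: the origin (TCP) lies between the finger pads, 19 mm behind the fingertips; this is the grasp point; z points along the fingers, y is the line along which they close (so a half turn about z gives the same grasp; the last joint's range is limited). The gripper opens to 92 mm and grips with 3 to 60 N. Pads are 19 mm wide; open, the fingers measure 130 mm over their backs; the gripper's body (75 mm by 190 mm) begins 47 mm behind the grasp point.
Start: joints at [-1.319, 0.434, 0.025, 1.573, -0.012, 1.134, -0.075], TCP at [0.217, 0.586, 0.246] pointing down, gripper open.
Joint ranges: [-2.62, 2.62], [-0.44, 2.09], [-1.27, 1.32], [0.08, 2.57], [-1.32, 4.46], [0.12, 2], [-2.74, 2.74]. Speed limits (rad/s): [2.22, 2.22, 3.01, 3.01, 3.14, 3.14, 3.14].

### API

Orientations are given as a rotation vector (axis times angle).
In Python, from cell import arm gives the robot as it stands.
- The arm moves only by the tool carry_out, never from a script. Its arguments are lists of equal length, an entry for each row: "claw": the finger opening in cm, from 0 to 9.18; "delta_pos": the shift along the tool's x, y, z in cm, a list of three; "angular": the turn, a rotation vector about the tool's x, y, z in rad, a list of three. In form: {"claw": [claw, ...], "delta_pos": [[dx, dy, dz], ...], "angular": [[ax, ay, az], ...]}. A call has 1 to 20 rows; each row shifts and turns the commanded pose from where the row before left it, along the tool's axes as they then stand; what a row does not reach is not made up. A row lasts 1/10 s, in which the tool goes at most 50 mm and 8.59 degrees, less where a joint would pass 70% of its speed; a pose out of reach is approached as far as the arm can. A call with a gripper value outside its range is refused whole. The fingers move at their own pace and stop on an object; "force" is the grip in N (left out, the last holds). Time passes only in rows, so rows that do not move let the fingers close. It gives the time, the measured TCP pose, the force, the opening and the grip force at its end, in the units of the state.
- arm.observe(): the state, without advancing time (a new reading comes with each control period).
- arm.get_image(name): name is "side" or "top" or "wrist"; returns a dict with "frame" (400x640x3 uint8, red, green, blue), "mtx" (3x3 intrinsics, pixels), "T" (4x4, takes a point from camera to world coordinates). Camera axes: x right, y down, z forward; pixel columns grow to the right and rows downward; lengths in m; the calibration is good to about 2 mm. A picture is of the moment at which its call begins. There is no depth.
- arm.sign_off(): hands the job in; it is judged then, once.
Trained networks look in a picture, given as the dict that the camera call returned (one of the last four; its "shot" number tells which), for a name from the list of things; names that differ only in an ending like _2 or _b are one class to them, and where a whole thing is asked for, a point or a joint stands for the part that bears it (a point fixed in the world has none). Each returns a list of dicts, best first, with "conf" (0 to 1); they miss things now and then, are a little off and sometimes report something else, mostly with a low value. They report only what shows in the picture. A call takes as long as a camera call. They do not tell look-alikes from the thing itself.
- arm.look_for(label, picture): "centre" ([column, row] as shares, 0 to 1, of the picture: columns of its width, rows of its height, amid what is visible of it).
- arm.trace(label, picture): "region" (400x640 bool, what is visible of it) and "centre" ([column, row] as shares, 0 to 1, of the picture: columns of its width, rows of its height, amid what is visible of it).
- arm.place_of(label, picture): "centre" ([column, row] as shares, 0 to 1, of the picture: columns of its width, rows of its height: a listed point, or the origin of a listed thing).
The state is a dict: "clock": time; "joints": joint angles; "dq": joint speeds; "joint_efforts": joint torques, N m; "position": TCP position; "ee_rot": TCP orientation; "force": force on the tool from outside, world axes, zero at the start; "ft_torque": the same for the moment, N m; "width": opening from 0.0 (shut) to 1.0 (fully open); "gripper_force": force on a finger pad.
Only numpy, scipy, OpenCV 4.12 (cv2) and the standard library are available. Lean on these libraries where they do the work, as an engineer would, in place of code of your own. Each camera call takes 0.05 s, during which the arm holds its last target. There are 200 camera calls.

### The job

The aluminium trays have stuck together: lift the top tray by the red tab at its corner so that this corner comes up while the opposite corner still sits in the stack, then peel the tray right off, leaving the rest of the stack and everything else on the bench where it stands. Carry the tray to the round blue hand-over plate and finish while still holding it there by its tab: level, centred over the plate, its underside about 15 cm above the bench and nothing but the gripper carrying it.

Things in the scene. Friction and masses are not known exactly. Their poses are not given: they have to be found in the camera images.
- top_tray: Top tray of the stack, pressed aluminium, 0.18 kg, open on top: mouth 160 mm (its x) by 120 mm (its y), flared walls 2 mm thick, 46 mm high in all with a foot 116 by 76 mm, 10 mm deep. Origin: centre of the foot's underside, z up. A red tab stands at its (+x, -y) corner. At the start its underside is 62 mm above the bench, 28 mm down inside the stack, with about 5 mm play between the walls.
- tab_grip (a point): Where to grip the red tab, tool pointing down: (89.6, -67.2, 71) mm in the tray's frame, 112 mm from its centre; axes as the tray's. The upright tab, 10 mm thick and 30 mm long, runs along the tray's diagonal, direction (0.8, -0.6, 0) in the tray's frame. This point is on its mid-plane, 13 mm below its top; beside it is free down to the tray's rim, 25 mm below.
- tab_corner (a point): Corner of the foot's underside nearest the red tab, (58, -38, 0) mm in the tray's frame; lifted first. Four tacky rubber bumpers grip the foot's long sides near its corners, each holding back about 5 N until that part of the foot has risen about 6 mm.
- far_corner (a point): Corner of the foot's underside diagonally across from the red tab, (-58, 38, 0) mm in the tray's frame, 139 mm from tab_corner: it must still sit in the stack while the tab corner comes up, so the tray turns about it.
- stack: The rest of the stack, one piece of 2.4 kg, loose on the bench: three more such trays on a dark steel base plate 200 by 160 by 8 mm, top rim 90 mm above the bench. Origin: centre of the base plate's underside, z up, axes parallel to the top tray's at the start. A blue tab, top 118 mm above the bench, stands 106 to 132 mm from the centre at the corner across from the red one: not to be used.
- plate: Hand-over plate: flat round blue disc with a white ring, 140 mm across, 6 mm thick, fixed on the bench. Origin: centre of its underside, at bench height.
- hammer: Hammer lying at the far side, wooden handle; bystander. Origin on its underside.
- mug: Blue mug, 90 mm high, 80 mm across; bystander. Origin under its centre.
- can: Red can, 100 mm high, 72 mm across; bystander. Origin under its centre.
- oil_bottle: White bottle with a yellow band and red cap, 170 mm high, 60 mm across; bystander. Origin under its centre.
- chisel: Cold chisel lying flat, 145 mm long, 16 mm thick, along its x; bystander. Origin on its underside.
- tongs: Smith's tongs lying flat, 290 mm long, 18 mm high, along its x; bystander. Origin on its underside.
- rivet_tin: Small open green tin, 100 by 80 by 35 mm, with rivets; bystander. Origin under its centre.
Mind the look-alikes: they are no part of the job. Leave any purple or yellow look-alike of the top_tray alone.

How it is judged:
By the outcome, as a careful person would: the job done as asked, in the order asked, and still so for the second after the job is handed in, while the arm keeps its last pose, push and grip.
It also fails if it takes over 42 s, if anything falls off the work surface, if the arm or the gripper's body presses on something with over 40 N, if the wrist force passes 120 N, or if a joint passes its speed limit or range.

## Working session

There is one attempt and no reset: what is moved stays moved. The work goes in short steps, Python scripts to look and compute and a tool call to move; the robot and the scene stay as the last step left them, time stands still between calls to the robot, and variables do not carry over. Pictures are saved under pics/ and viewed, at most 12 in all, crops included, and the job is handed in when it is done.

Besides the shell and the picture viewer there is one more tool, called after ">>>" by a JSON object that holds its "fn" and its "kwargs", one argument or row to a line. carry_out: Moves the arm, as the interface text tells. Its arguments: {"type":"object","properties":{"claw":{"type":"array","items":{"type":"number"}},"delta_pos":{"type":"array","items":{"type":"array","items":{"type":"number"}}},"angular":{"type":"array","items":{"type":"array","items":{"type":"number"}}},"force":{"type":"number"}},"required":["claw","delta_pos","angular"]}

```bash
mkdir -p pics; cat > h.py <<'E'
import numpy as np, cv2
from cell import arm
from scipy.spatial.transform import Rotation as R
def ray(p,px,z):
    K,T=np.array(p["mtx"]),np.array(p["T"])
    d=T[:3,:3]@np.linalg.solve(K,[px[0],px[1],1.]);o=T[:3,3]
    return o+d*(z-o[2])/d[2]
def proj(p,P):
    K,T=np.array(p["mtx"]),np.array(p["T"])
    q=T[:3,:3].T@(np.array(P)-T[:3,3]);q=K@q
    return q[:2]/q[2]
def save(p,n): cv2.imwrite("pics/"+n+".png",np.array(p["frame"])[:,:,::-1])
E
python3 - <<'E'
from h import *
s=arm.observe();print({k:np.round(v,3) for k,v in s.items()})
im={}
for c in("top","side"):
    p=arm.get_image(c);save(p,c);print(c,np.round(p["T"],3).tolist())
    for l in("top_tray","stack","plate","tab_grip","far_corner","tab_corner"):
        print(c,l,[(np.round(np.array(d["centre"])*[640,400],1).tolist(),round(d["conf"],2)) for d in arm.place_of(l,p)[:4]])
a=cv2.imread("pics/top.png");b=cv2.imread("pics/side.png")
E
```

```text
{'clock': np.float64(0.0), 'joints': array([-1.319,  0.435,  0.025,  1.574, -0.012,  1.134, -0.075]), 'dq': array([ 0.001, -0.001,  0.   , -0.001, -0.   , -0.001, -0.001]), 'joint_efforts': array([-1.0000e-03, -6.6784e+01,  9.8400e-01, -3.1445e+01, -6.1000e-02,
        4.3000e-02,  0.0000e+00]), 'position': array([0.217, 0.586, 0.245]), 'ee_rot': array([-5.540e-01, -3.092e+00,  2.000e-03]), 'force': array([ 0.178, -0.268, -0.543]), 'ft_torque': array([0.049, 0.025, 0.005]), 'gripper_force': np.float64(0.0), 'width': np.float64(1.001)}
top [[-0.025, -0.981, 0.195, 0.197], [-1.0, 0.026, 0.001, -0.017], [-0.006, -0.195, -0.981, 1.601], [0.0, 0.0, 0.0, 1.0]]
top top_tray [([213.8, 270.8], 0.7), ([422.2, 293.8], 0.6), ([360.3, 201.1], 0.58)]
top stack []
top plate [([265.0, 187.8], 0.93)]
top tab_grip [([461.4, 311.3], 0.8), ([394.9, 172.1], 0.7), ([205.1, 238.0], 0.64), ([282.1, 236.8], 0.21)]
top far_corner [([401.4, 282.8], 0.94), ([343.5, 209.2], 0.91), ([223.8, 289.1], 0.58)]
top tab_corner [([212.6, 253.2], 0.94), ([378.5, 187.7], 0.79), ([446.2, 304.7], 0.65), ([392.9, 176.3], 0.24)]
side [[0.75, -0.4, 0.527, -0.153], [-0.661, -0.476, 0.58, -0.722], [0.019, -0.783, -0.621, 0.857], [0.0, 0.0, 0.0, 1.0]]
side top_tray [([210.0, 199.9], 0.88), ([346.3, 227.0], 0.73), ([308.9, 340.3], 0.56)]
side stack [([341.8, 236.5], 0.72)]
side plate [([291.7, 187.6], 0.76)]
side tab_grip [([318.1, 369.5], 0.88), ([380.1, 216.4], 0.75), ([227.8, 164.1], 0.55)]
side far_corner [([194.9, 206.5], 0.75), ([303.7, 316.9], 0.67), ([319.2, 225.0], 0.64)]
side tab_corner [([314.3, 359.7], 0.96), ([222.1, 192.6], 0.88), ([363.5, 229.7], 0.58)]
```

View pics/top.png

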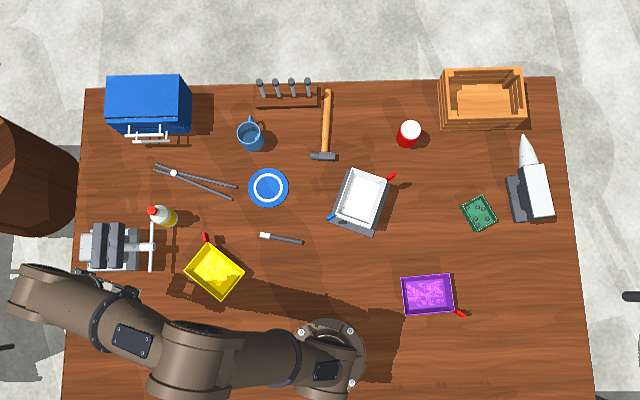

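View pics/side.png

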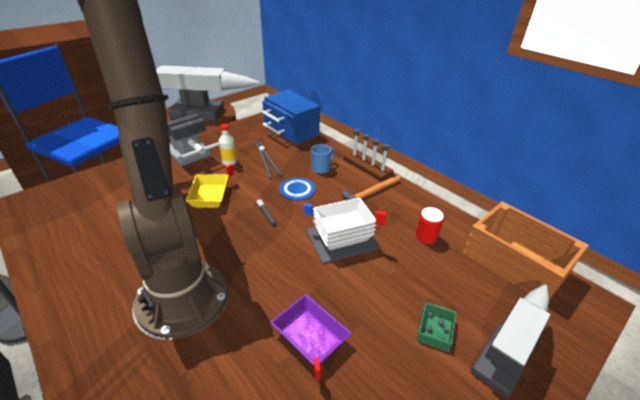

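The top view shows three tray candidates: yellow (214,271), purple (428,294), and the white/aluminium tray on the dark base plate (360,201), with its red tab at (392,176) and a blue tab at (332,217). The white one is the job. In the side view it is at (344,225), with the tab at (380,217) and the plate at (297,189).

```bash
cat > m.py <<'E'
from h import *
from scipy.optimize import least_squares
pts={"top_tray":[0,0,.062],"far_corner":[-.058,.038,.062],"tab_corner":[.058,-.038,.062],"tab_grip":[.0896,-.0672,.133]}
guess={"top":(365,195),"side":(348,225)}
obs=[];pl=[];im={}
for c in guess:
    p=arm.get_image(c);im[c]=p
    for l in pts:
        for d in arm.place_of(l,p):
            q=np.array(d["centre"])*[640,400]
            if np.hypot(*(q-guess[c]))<50: obs.append((c,l,q));break
    pl.append(ray(p,np.array(arm.place_of("plate",p)[0]["centre"])*[640,400],0.0))
    f=cv2.cvtColor(np.array(p["frame"]),cv2.COLOR_RGB2HSV);m=((f[...,0]<8)|(f[...,0]>172))&(f[...,1]>150)&(f[...,2]>90)
    n,lab,st,ce=cv2.connectedComponentsWithStats(m.astype(np.uint8))
    b=[i for i in range(1,n) if np.hypot(*(ce[i]-(guess[c][0]+30,guess[c][1]-15)))<25 and st[i,4]>8]
    print(c,"red",[(ce[i].round(1).tolist(),st[i].tolist()) for i in b])
    if b: obs.append((c,"red",ce[max(b,key=lambda i:st[i,4])]))
pts["red"]=[.0896,-.0672,.132]
def W(v,P): 
    a,b=np.cos(v[2]),np.sin(v[2]);return [v[0]+a*P[0]-b*P[1],v[1]+b*P[0]+a*P[1],P[2]]
r=least_squares(lambda v:np.concatenate([proj(im[c],W(v,pts[l]))-q for c,l,q in obs]),[.5,-.1,.3],loss="soft_l1")
v=r.x;print("tray",v.round(4))
for c,l,q in obs: print(c,l,q.round(1),(proj(im[c],W(v,pts[l]))-q).round(1))
g=W(v,pts["tab_grip"]);print("grip",np.round(g,4),"plate",np.round(pl,4))
out=[]
for c in guess:
    x,y=guess[c];k=8;f=cv2.resize(np.array(im[c]["frame"])[y-32:y+32,x-45:x+55,::-1],None,fx=k,fy=k,interpolation=cv2.INTER_CUBIC)[:,:,:].copy()
    sp=lambda P:tuple(int(t) for t in (proj(im[c],W(v,P))-[x-45,y-32]+.5)*k)
    for z,a,b in((.108,.08,.06),(.0,.1,.08)):
        cs=[sp([i*a,j*b,z]) for i,j in((1,1),(1,-1),(-1,-1),(-1,1))]
        cv2.polylines(f,[np.array(cs)],True,(0,200,0),1)
    cv2.line(f,sp([.0776,-.0582,.146]),sp([.1016,-.0762,.146]),(255,0,0),1);cv2.circle(f,sp([.0896,-.0672,.133]),3,(255,255,0),1)
    out.append(f)
cv2.imwrite("pics/crop.png",cv2.resize(np.vstack(out),None,fx=.58,fy=.58,interpolation=cv2.INTER_AREA))
E
python3 m.py
```

```text
top red [([390.6, 175.9], [386, 171, 10, 11, 55])]
side red [([380.6, 217.7], [375, 210, 12, 17, 167])]
tray [ 0.4993 -0.1276 -0.3557]
top top_tray [361.4 199.8] [-0.2 -0.1]
top far_corner [342.8 209.8] [1.9 2.6]
top tab_corner [381.4 186.9] [-3.8  0.2]
top tab_grip [393.  173.7] [-1.5  2.2]
top red [390.6 175.9] [0.9 0. ]
side top_tray [343.  227.5] [ 0.2 -2. ]
side far_corner [321.7 224.8] [ 0.3 -2.6]
side tab_corner [364.2 228.8] [0.6 0.1]
side tab_grip [380.5 212.4] [0.4 3. ]
side red [380.6 217.7] [ 0.3 -2. ]
grip [ 0.5599 -0.2218  0.133 ] plate [[0.5718 0.1943 0.    ]
 [0.5611 0.194  0.    ]]
```

View pics/crop.png

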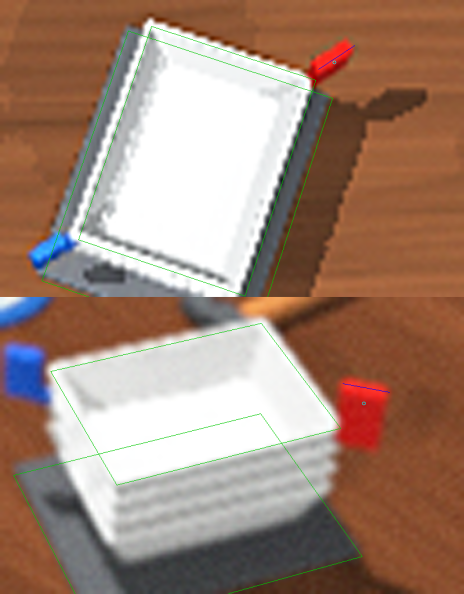

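The overlay confirms the white tray on the base plate: green rim outline on its rim, red tab at the computed grip (crop ~(334,62) and (364,403)). Next I work out the hover move.

```bash
cat > d.py <<'E'
from h import *
def delta(P,u,sgn=1,tilt=0):
    "tool-frame shift (cm) and turn to P with tool y = sgn*u, z down"
    s=arm.observe();R0=R.from_rotvec(s["ee_rot"]);y=sgn*np.array([u[0],u[1],0]);z=np.array([0,0,-1.]);x=np.cross(y,z)
    R1=R.from_matrix(np.c_[x,y,z])
    return (R0.inv().apply(np.array(P)-s["position"])*100).round(2),(R0.inv()*R1).as_rotvec().round(3)
E
python3 - <<'E'
from d import *
s=arm.observe();print(R.from_rotvec(s["ee_rot"]).as_matrix().round(3))
a=-.3557-.6435;u=(-np.sin(a),np.cos(a))
for g in(1,-1): print(g,delta([.56,-.222,.28],u,g))
E
```

```text
[[-0.938  0.347 -0.   ]
 [ 0.347  0.938 -0.   ]
 [-0.    -0.    -1.   ]]
1 (array([-60.23, -63.86,  -3.45]), array([-0.   ,  0.   ,  0.644]))
-1 (array([-60.23, -63.86,  -3.45]), array([-0.   , -0.   , -2.497]))
```

>>> {"fn": "carry_out", "kwargs": {
  "claw": [5,5,5,5,5,5,5,5,5,5,5,5,5,5,5,5,5,5,5,5],
  "delta_pos": [
    [-3,-3.2,-0.5],
    [-3,-3.2,-0.5],
    [-3,-3.2,-0.5],
    [-3,-3.2,-0.5],
    [-3,-3.2,-0.5],
    [-3,-3.2,-0.5],
    [-3,-3.2,-0.5],
    [-3,-3.2,0],
    [-3,-3.2,0],
    [-3,-3.2,0],
    [-3,-3.2,0],
    [-3,-3.2,0],
    [-3,-3.2,0],
    [-3,-3.2,0],
    [-3,-3.2,0],
    [-3,-3.2,0],
    [-3,-3.2,0],
    [-3,-3.2,0],
    [-3,-3.2,0],
    [-3.2,-3.1,0]
  ],
  "angular": [
    [0,0,0],
    [0,0,0],
    [0,0,0],
    [0,0,0],
    [0,0,0],
    [0,0,0],
    [0,0,0],
    [0,0,0],
    [0,0,0],
    [0,0,0],
    [0,0,0],
    [0,0,0],
    [0,0,0],
    [0,0,0],
    [0,0,0],
    [0,0,0],
    [0,0,0],
    [0,0,0],
    [0,0,0],
    [0,0,0]
  ]
}}

```text
clock: 3.3
position: [0.56, -0.2239, 0.2806]
ee_rot: [0.554, 3.092, 0.0]
force: [0.1, 1.2, 1.5]
width: 0.545
gripper_force: 0.0
```

>>> {"fn": "carry_out", "kwargs": {
  "claw": [5,5,5,5,5,5,5,5],
  "delta_pos": [
    [0,0,0],
    [0,0,0],
    [0,0,0],
    [0,0,0],
    [0,0,0],
    [0,0,0],
    [0,0,0],
    [0,0,0]
  ],
  "angular": [
    [0,0,0.11],
    [0,0,0.11],
    [0,0,0.11],
    [0,0,0.11],
    [0,0,0.11],
    [0,0,0.094],
    [0,0,0],
    [0,0,0]
  ]
}}

```text
clock: 4.1
position: [0.5597, -0.2222, 0.2805]
ee_rot: [1.5, 2.76, -0.0]
force: [-0.9, -0.5, 0.4]
width: 0.542
gripper_force: 0.0
```

```bash
python3 - <<'E'
from d import *
s=arm.observe();print(s["clock"],s["position"],s["joints"].round(2) if hasattr(s["joints"],"round") else s["joints"])
p=arm.get_image("wrist");save(p,"w1");t=arm.get_image("top");sd=arm.get_image("side")
for n,q in(("w",p),("t",t),("s",sd)):
  print(n,[(l,[((np.array(d["centre"])*[640,400]).round(1).tolist(),round(d["conf"],2)) for d in arm.place_of(l,q)[:2]]) for l in("tab_grip","plate","tab_corner","far_corner","top_tray")])
a=-.3557-.6435;u=(-np.sin(a),np.cos(a));print(delta([.56,-.222,.133],u))
print(np.round(p["T"],3))
# overlay
f=np.array(p["frame"])[:,:,::-1].copy();v=[.4993,-.1276,-.3557]
W=lambda P:[v[0]+np.cos(v[2])*P[0]-np.sin(v[2])*P[1],v[1]+np.sin(v[2])*P[0]+np.cos(v[2])*P[1],P[2]]
sp=lambda P:tuple(int(x) for x in proj(p,W(P)))
for z,A,B in((.108,.08,.06),(.09,.08,.06)): cv2.polylines(f,[np.array([sp([i*A,j*B,z]) for i,j in((1,1),(1,-1),(-1,-1),(-1,1))])],True,(0,200,0),1)
cv2.line(f,sp([.0776,-.0582,.146]),sp([.1016,-.0762,.146]),(255,0,0),1)
cv2.imwrite("pics/w1o.png",f)
E
```

```text
4.1 [ 0.55965678 -0.2221757   0.2805374 ] [-0.2   0.43  0.72  1.62 -0.3   1.21  1.15]
w [('tab_grip', [([320.1, 190.4], 0.57)]), ('plate', []), ('tab_corner', []), ('far_corner', [([38.1, 32.4], 0.56)]), ('top_tray', [([323.1, 57.0], 0.91), ([569.3, 123.9], 0.48)])]
t [('tab_grip', [([205.5, 238.0], 0.93)]), ('plate', [([266.5, 186.6], 0.58)]), ('tab_corner', [([208.6, 252.4], 0.71)]), ('far_corner', [([222.4, 290.9], 0.92), ([405.1, 284.4], 0.75)]), ('top_tray', [([424.4, 294.9], 0.93), ([216.1, 273.1], 0.65)])]
s [('tab_grip', [([231.3, 166.6], 0.76), ([319.5, 372.5], 0.73)]), ('plate', [([295.5, 189.0], 0.75), ([231.9, 159.9], 0.67)]), ('tab_corner', [([220.9, 191.6], 0.89), ([363.3, 230.9], 0.68)]), ('far_corner', [([318.4, 222.6], 0.95), ([302.5, 316.2], 0.7)]), ('top_tray', [([208.1, 199.4], 0.88), ([345.1, 227.1], 0.63)])]
(array([ 0.  ,  0.05, 14.75]), array([0., 0., 0.]))
[[ 0.839  0.518  0.166  0.515]
 [ 0.544 -0.799 -0.256 -0.153]
 [ 0.     0.306 -0.952  0.42 ]
 [ 0.     0.     0.     1.   ]]
```

View pics/w1o.png

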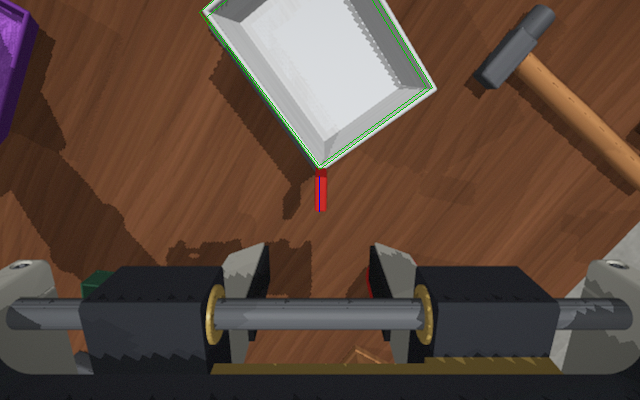

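The wrist view shows the red tab at (321,190), between the open fingers' columns. The projected tab line and rim fit within about 2 px (~1 mm), so I descend with a 1 mm shift.

>>> {"fn": "carry_out", "kwargs": {
  "claw": [5,5,5,5,5,5,5,5,5,5],
  "delta_pos": [
    [0,0.1,2],
    [0,0,3],
    [0,0,3],
    [0,0,2],
    [0,0,1.5],
    [0,0,1.2],
    [0,0,1],
    [0,0,1],
    [0,0,0],
    [0,0,0]
  ],
  "angular": [
    [0,0,0],
    [0,0,0],
    [0,0,0],
    [0,0,0],
    [0,0,0],
    [0,0,0],
    [0,0,0],
    [0,0,0],
    [0,0,0],
    [0,0,0]
  ]
}}

```text
clock: 6.0
position: [0.5606, -0.2219, 0.1338]
ee_rot: [1.505, 2.757, 0.0]
force: [-0.0, -0.5, -0.1]
width: 0.547
gripper_force: 0.0
```

```bash
python3 - <<'E'
from d import *
s=arm.observe();print(s["clock"],s["position"],np.round(s["force"],1))
p=arm.get_image("wrist");save(p,"w2")
f=np.array(p["frame"]);h=cv2.cvtColor(f,cv2.COLOR_RGB2HSV)
m=((h[...,0]<8)|(h[...,0]>172))&(h[...,1]>150)&(h[...,2]>90)
n,l,st,ce=cv2.connectedComponentsWithStats(m.astype(np.uint8));print([(st[i].tolist(),ce[i].round(1).tolist()) for i in range(1,n) if st[i,4]>60])
print("tcp px",proj(p,s["position"]))
E
```

```text
6.0 [ 0.56062654 -0.22188947  0.13380131] [-0.  -0.5 -0.1]
[([308, 226, 25, 72, 1510], [319.9, 264.2]), ([385, 342, 10, 21, 115], [388.8, 354.6])]
tcp px [318.60130726 280.0703317 ]
```

View pics/w2.png

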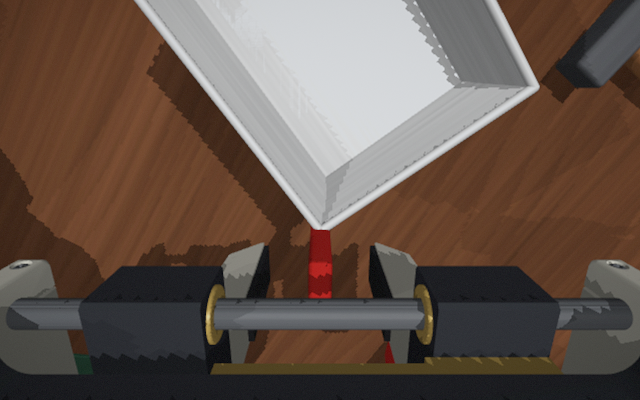

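The wrist view shows the tab at (320,264), centred between the fingers (262 and 375). I close on it.

>>> {"fn": "carry_out", "kwargs": {
  "claw": [2,0.5,0.5,0.5,0.5,0.5,0.5,0.5],
  "delta_pos": [
    [0,0,0],
    [0,0,0],
    [0,0,0],
    [0,0,0],
    [0,0,0],
    [0,0,0],
    [0,0,0],
    [0,0,0]
  ],
  "angular": [
    [0,0,0],
    [0,0,0],
    [0,0,0],
    [0,0,0],
    [0,0,0],
    [0,0,0],
    [0,0,0],
    [0,0,0]
  ],
  "force": 60
}}

```text
clock: 6.85
position: [0.5607, -0.2217, 0.1336]
ee_rot: [1.505, 2.757, 0.001]
force: [1.4, 0.1, -1.8]
width: 0.103
gripper_force: 60.0
```

>>> {"fn": "carry_out", "kwargs": {
  "claw": [0.5,0.5,0.5,0.5,0.5,0.5,0.5,0.5],
  "delta_pos": [
    [0.062,0,-0.158],
    [0.062,0,-0.158],
    [0.062,0,-0.158],
    [0.062,0,-0.158],
    [0.062,0,-0.158],
    [0.062,0,-0.158],
    [0.062,0,-0.158],
    [0.062,0,-0.158]
  ],
  "angular": [
    [0,-0.0087,0],
    [0,-0.0087,0],
    [0,-0.0087,0],
    [0,-0.0087,0],
    [0,-0.0087,0],
    [0,-0.0087,0],
    [0,-0.0087,0],
    [0,-0.0087,0]
  ]
}}

```text
clock: 7.65
position: [0.5574, -0.2174, 0.1463]
ee_rot: [1.475, 2.703, -0.052]
force: [0.6, -0.9, -4.5]
width: 0.106
gripper_force: 60.0
```

```bash
python3 - <<'E'
from d import *
s=arm.observe();print(s["clock"],s["position"],np.round(s["force"],1),np.round(s["ft_torque"],2),s["width"]);print(R.from_rotvec(s["ee_rot"]).as_matrix().round(3))
p=arm.get_image("side");save(p,"s2")
x,y=348,225;cv2.imwrite("pics/s2c.png",cv2.resize(np.array(p["frame"])[y-45:y+45,x-60:x+60,::-1],None,fx=6,fy=6,interpolation=cv2.INTER_CUBIC))
E
```

```text
7.65 [ 0.55735606 -0.21736628  0.14632145] [ 0.6 -0.9 -4.5] [-0.3  -0.72 -0.33] 0.10578371585092819
[[-0.54   0.841  0.038]
 [ 0.839  0.541 -0.059]
 [-0.07   0.    -0.998]]
```

View pics/s2c.png

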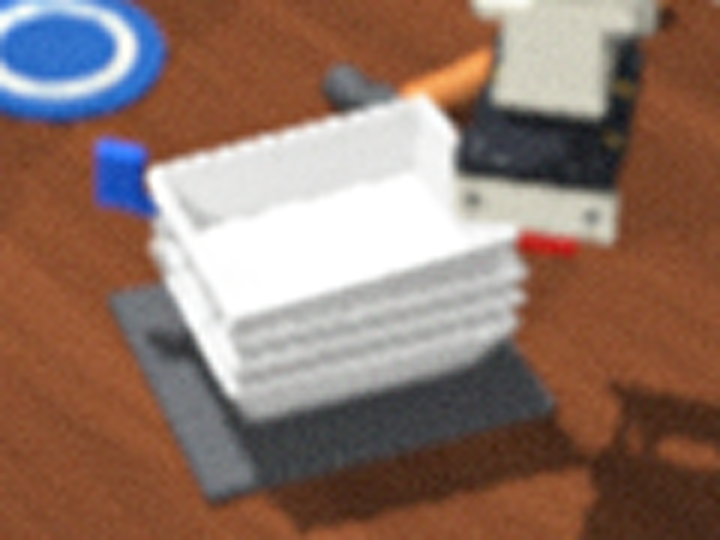

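The side crop shows the tab corner (about (515,235) in the crop) raised, with the far corner still seated by the blue tab and the base plate unmoved. I continue the tilt.

>>> {"fn": "carry_out", "kwargs": {
  "claw": [0.5,0.5,0.5,0.5,0.5,0.5,0.5,0.5,0.5,0.5],
  "delta_pos": [
    [0.062,0,-0.158],
    [0.062,0,-0.158],
    [0.062,0,-0.158],
    [0.062,0,-0.158],
    [0.062,0,-0.158],
    [0.062,0,-0.158],
    [0.062,0,-0.158],
    [0.062,0,-0.158],
    [0,0,0],
    [0,0,0]
  ],
  "angular": [
    [0,-0.0087,0],
    [0,-0.0087,0],
    [0,-0.0087,0],
    [0,-0.0087,0],
    [0,-0.0087,0],
    [0,-0.0087,0],
    [0,-0.0087,0],
    [0,-0.0087,0],
    [0,0,0],
    [0,0,0]
  ]
}}

```text
clock: 8.7
position: [0.5544, -0.2123, 0.1584]
ee_rot: [1.445, 2.649, -0.101]
force: [1.2, -2.6, 0.2]
width: 0.105
gripper_force: 60.0
```

```bash
python3 - <<'E'
from d import *
s=arm.observe();print(s["clock"],s["position"],np.round(s["force"],1),np.round(s["ft_torque"],2),s["width"]);print(R.from_rotvec(s["ee_rot"]).as_matrix().round(3))
p=arm.get_image("side");q=arm.get_image("wrist")
for l in("tab_corner","far_corner","stack"):print(l,[(np.array(d["centre"])*[640,400]).round(1).tolist() for d in arm.place_of(l,p)[:3]])
E
```

```text
8.7 [ 0.55439081 -0.21229871  0.15842399] [ 1.2 -2.6  0.2] [-0.23 -0.38 -0.14] 0.10463179892117265
[[-0.536  0.841  0.076]
 [ 0.833  0.541 -0.117]
 [-0.139  0.    -0.99 ]]
tab_corner [[314.1, 361.4], [218.6, 192.9], [366.3, 223.9]]
far_corner [[319.8, 225.3], [195.4, 204.5], [304.7, 314.9]]
stack [[339.8, 236.4]]
```

>>> {"fn": "carry_out", "kwargs": {
  "claw": [0.5,0.5,0.5,0.5,0.5,0.5,0.5,0.5],
  "delta_pos": [
    [-0.06,0,-0.1],
    [-0.06,0,-0.1],
    [-0.05,0,-0.15],
    [-0.05,0,-0.15],
    [-0.05,0,-0.15],
    [-0.03,0,-0.15],
    [-0.03,0,-0.15],
    [-0.03,0,-0.15]
  ],
  "angular": [
    [0,0,0],
    [0,0,0],
    [0,0,0],
    [0,0,0],
    [0,0,0],
    [0,0,0],
    [0,0,0],
    [0,0,0]
  ]
}}

```text
clock: 9.75
position: [0.5553, -0.2137, 0.1696]
ee_rot: [1.445, 2.649, -0.101]
force: [0.7, -0.3, -1.4]
width: 0.107
gripper_force: 60.0
```

```bash
python3 - <<'E'
from d import *
s=arm.observe();print(s["clock"],s["position"],np.round(s["force"],1),np.round(s["ft_torque"],2),s["width"])
p=arm.get_image("side");x,y=348,225
for l in("tab_corner","far_corner","stack"):print(l,[(np.array(d["centre"])*[640,400]).round(1).tolist() for d in arm.place_of(l,p)[:3]])
cv2.imwrite("pics/s3c.png",cv2.resize(np.array(p["frame"])[y-45:y+45,x-60:x+60,::-1],None,fx=6,fy=6,interpolation=cv2.INTER_CUBIC))
E
```

```text
9.75 [ 0.55526173 -0.21373943  0.16959741] [ 0.7 -0.3 -1.4] [ 0.01 -0.04  0.04] 0.10664367498544289
tab_corner [[222.8, 191.6], [364.4, 223.8], [316.0, 359.1]]
far_corner [[303.1, 315.5], [318.5, 223.7], [197.1, 205.4]]
stack [[340.0, 237.7]]
```

View pics/s3c.png

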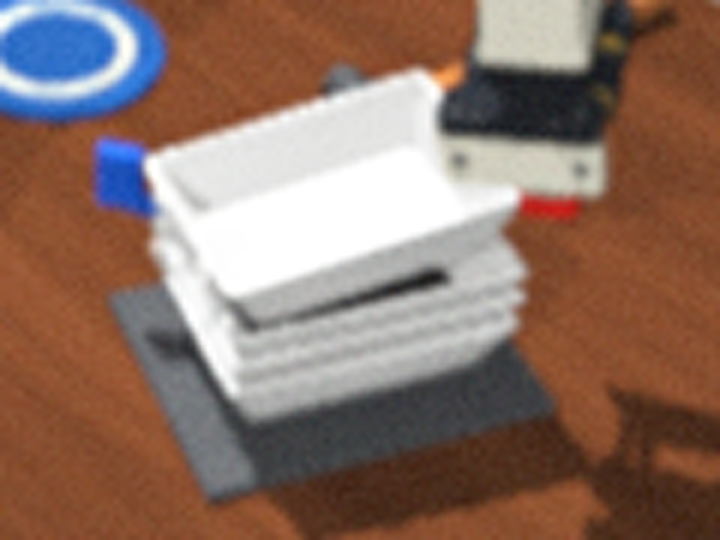

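The tray is tilted and well up; the base plate has not moved. I lift on, slowly at first.

>>> {"fn": "carry_out", "kwargs": {
  "claw": [0.5,0.5,0.5,0.5,0.5,0.5,0.5,0.5,0.5,0.5,0.5,0.5],
  "delta_pos": [
    [-0.03,0,-0.2],
    [-0.04,0,-0.25],
    [-0.04,0,-0.25],
    [-0.05,0,-0.3],
    [-0.07,0,-0.5],
    [-0.1,0,-0.7],
    [-0.14,0,-1],
    [-0.2,0,-1.5],
    [-0.2,0,-1.5],
    [-0.2,0,-1.5],
    [-0.14,0,-1],
    [0,0,0]
  ],
  "angular": [
    [0,0,0],
    [0,0,0],
    [0,0,0],
    [0,0,0],
    [0,0,0],
    [0,0,0],
    [0,0,0],
    [0,0,0],
    [0,0,0],
    [0,0,0],
    [0,0,0],
    [0,0,0]
  ]
}}

```text
clock: 11.15
position: [0.556, -0.2141, 0.2591]
ee_rot: [1.444, 2.647, -0.099]
force: [-0.8, 0.2, -1.0]
width: 0.106
gripper_force: 60.0
```

```bash
cat > t.py <<'E'
from d import *
from scipy.optimize import least_squares
# tray pose relative to the tool: angle phi about tool y (tilt) from rim/point detections in side+top
import sys
s=arm.observe();print(s["clock"],s["position"],np.round(s["force"],1),np.round(s["ft_torque"],2));print(R.from_rotvec(s["ee_rot"]).as_matrix().round(3).tolist())
Rt=R.from_rotvec(s["ee_rot"]).as_matrix()
R0=np.c_[[-.8,.6,0],[.6,.8,0],[0,0,-1]] # tool axes in tray frame at grasp
g=np.array([.0896,-.0672,.071])
P={"top_tray":[0,0,0],"far_corner":[-.058,.038,0],"tab_corner":[.058,-.038,0]}
def world(p,w): # tray turned by rotvec w (tool axes) relative to grasp
    return s["position"]+Rt@R.from_rotvec(w).apply(R0.T@(np.array(p)-g))
ims={c:arm.get_image(c) for c in("wrist","side","top")};obs=[]
for c,p in ims.items():
    for l in P:
        e=proj(p,world(P[l],[0,0,0]))
        for d in arm.place_of(l,p):
            q=np.array(d["centre"])*[640,400]
            if np.hypot(*(q-e))<(60 if c=="wrist" else 25): obs.append((c,l,q,4 if c=="wrist" else 1));print(c,l,(q-e).round(1));break
    for l in["stack"]: print(c,l,[(np.array(d["centre"])*[640,400]).round(1).tolist() for d in arm.place_of(l,p)[:1]])
w=least_squares(lambda w:np.concatenate([(proj(ims[c],world(P[l],w))-q)/k for c,l,q,k in obs]+[w*10]),[0,0,0],loss="soft_l1").x
print("turn rel. tool",w.round(3),"tray z axis",(Rt@R.from_rotvec(w).apply(R0.T@[0,0,1.])).round(3),"origin",world([0,0,0],w).round(4))
E
cat > ov.py <<'E'
from t import *
c,n=sys.argv[1:3];w=np.array([float(x) for x in sys.argv[3:6]]);p=ims[c];f=np.array(p["frame"])[:,:,::-1].copy()
for z,a,b in((.046,.08,.06),(0,.058,.038)): cv2.polylines(f,[np.array([proj(p,world([i*a,j*b,z],w)).astype(int) for i,j in((1,1),(1,-1),(-1,-1),(-1,1))])],True,(0,220,0),1)
cv2.imwrite("pics/%s.png"%n,f)
E
python3 ov.py wrist w3 0 0 0
```

```text
11.15 [ 0.55602321 -0.21412369  0.25908738] [-0.8  0.2 -1. ] [-0.06  0.06 -0.09]
[[-0.536, 0.841, 0.078], [0.833, 0.541, -0.117], [-0.141, 0.002, -0.99]]
wrist top_tray [2.1 0.4]
wrist tab_corner [-1.   1.5]
wrist stack [[591.6, 97.9]]
side top_tray [0.8 2.4]
side far_corner [0.3 1.7]
side tab_corner [0.9 0.7]
side stack [[338.9, 237.4]]
top stack []
turn rel. tool [ 0.004 -0.026 -0.004] tray z axis [-0.089  0.141  0.986] origin [ 0.5022 -0.1315  0.1704]
```

View pics/w3.png

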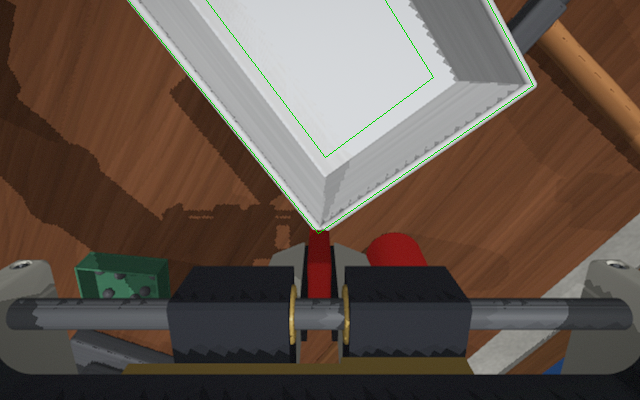

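Wrist view: the rim apex at (320,230) and corner (535,86) match the rigid-grasp overlay within 2–3 px, so the tray hasn't slipped, and the stack is where it was. Next I locate the plate centre precisely.

```bash
python3 - <<'E'
from d import *
C=[]
for c in("top","side"):
    p=arm.get_image(c)
    for d in arm.trace("plate",p)[:1]:
        m=np.array(d["region"]).astype(np.uint8);k=cv2.findContours(m,cv2.RETR_EXTERNAL,cv2.CHAIN_APPROX_NONE)[0];k=max(k,key=len)
        e=cv2.convexHull(k)[:,0,:]
        W=np.array([ray(p,x,.006)[:2] for x in e.astype(float)])
        # circle fit
        A=np.c_[2*W,np.ones(len(W))];sol=np.linalg.lstsq(A,(W**2).sum(1),rcond=None)[0]
        print(c,d["conf"],sol[:2].round(4),"r",np.sqrt(sol[2]+sol[:2]@sol[:2]).round(4))
        C.append(sol[:2])
c=np.mean(C,0);a=-.3557-.6435;u=(-np.sin(a),np.cos(a))
g=[c[0]+.112*np.cos(a),c[1]+.112*np.sin(a),.221];print(c,g)
print(delta(g,u))
s=arm.observe();print("world",np.array(g)-s["position"])
E
```

```text
top 0.89 [0.5633 0.1882] r 0.0684
side 0.56 [0.5584 0.1844] r 0.0716
[0.56084938 0.18632022] [np.float64(0.6214386163182913), np.float64(0.09212390982608315), 0.221]
(array([22.42, 22.12,  0.53]), array([0.   , 0.139, 0.   ]))
world [ 0.06616716  0.3058074  -0.03632964]
```

>>> {"fn": "carry_out", "kwargs": {
  "claw": [0.5,0.5,0.5,0.5,0.5,0.5,0.5,0.5,0.5,0.5,0.5,0.5],
  "delta_pos": [
    [0,0,0],
    [0,0,0],
    [0,0,0],
    [0,0,0],
    [0,0,0],
    [0.5,0.5,0],
    [1,1,0],
    [1.5,1.5,0],
    [1.5,1.5,0],
    [1,1,0],
    [0.5,0.5,0],
    [0,0,0]
  ],
  "angular": [
    [0,0.02,0],
    [0,0.035,0],
    [0,0.04,0],
    [0,0.03,0],
    [0,0.014,0],
    [0,0,0],
    [0,0,0],
    [0,0,0],
    [0,0,0],
    [0,0,0],
    [0,0,0],
    [0,0,0]
  ]
}}

```text
clock: 13.3
position: [0.5735, -0.1292, 0.2572]
ee_rot: [1.501, 2.76, 0.0]
force: [-0.3, -0.6, -2.0]
width: 0.104
gripper_force: 60.0
```

```bash
cat > pl.py <<'E'
from d import *
from scipy.optimize import least_squares
def plate(c):
    p=arm.get_image(c);f=np.array(p["frame"]);h=cv2.cvtColor(f,cv2.COLOR_RGB2HSV)
    e=proj(p,[.562,.188,.006]).astype(int)
    # outer edge of the disc: not-wood (hue of blue or low saturation) near the expected place
    m=(((h[...,0]>95)&(h[...,0]<130)&(h[...,1]>90))).astype(np.uint8)
    z=np.zeros_like(m);cv2.circle(z,tuple(int(t) for t in e),32,1,-1);m&=z
    n,l,st,ce=cv2.connectedComponentsWithStats(m);i=1+np.argmax(st[1:,4])
    k=cv2.convexHull(np.argwhere(l==i)[:,::-1].astype(np.int32))[:,0,:].astype(float)
    W=np.array([ray(p,x,.006)[:2] for x in k])
    q=least_squares(lambda v:np.hypot(*(W-v[:2]).T)-v[2],[.562,.188,.07],loss="soft_l1",f_scale=.002).x
    return p,q.round(4),st[i].tolist()
E
python3 - <<'E'
from pl import *
s=arm.observe();print(s["clock"],s["position"],np.round(s["force"],1))
for c in("top","side"):print(c,*plate(c)[1:])
p=arm.get_image("wrist");save(p,"w4")
# tray slip: compare with w2 (before the lift), tray region
a=cv2.imread("pics/w2.png",0);b=cv2.imread("pics/w4.png",0);m=np.zeros_like(a);m[0:225,160:530]=1
M=np.eye(3,dtype=np.float32)
cc,M=cv2.findTransformECC(cv2.GaussianBlur(a,(0,0),1),cv2.GaussianBlur(b,(0,0),1),M,cv2.MOTION_HOMOGRAPHY,(3,200,1e-6),m,5)
P=np.array([[[322,228]],[[538,86]],[[327,177]],[[470,86]],[[160,30]]],np.float32);print(cc,(cv2.perspectiveTransform(P,M)-P)[:,0].round(1).tolist())
for l in("tab_corner","far_corner","top_tray"):print(l,[(np.array(d["centre"])*[640,400]).round(1).tolist() for d in arm.place_of(l,p)[:1]])
E
```

```text
13.3 [ 0.57352413 -0.1291878   0.25723728] [-0.3 -0.6 -2. ]
top [0.5623 0.188  0.0697] [248, 168, 41, 40, 601]
side [0.5582 0.1833 0.0698] [279, 178, 36, 22, 247]
0.9258058313513005 [[-1.0, 0.20000000298023224], [-2.5999999046325684, -2.200000047683716], [-1.600000023841858, 0.0], [-2.5999999046325684, -1.399999976158142], [-3.0999999046325684, 3.0999999046325684]]
tab_corner [[325.2, 156.4]]
far_corner []
top_tray [[316.0, 34.5]]
```

View pics/w4.png

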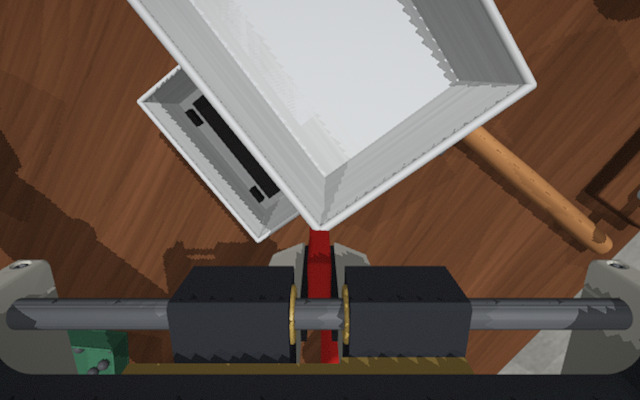

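The wrist view shows the tray level and rigid in the grip (rim apex (321,229), corner (535,85)) with the stack standing free below at (215,155). The homography shows only ~0.7° of yaw slip. On to the plate.

>>> {"fn": "carry_out", "kwargs": {
  "claw": [0.5,0.5,0.5,0.5,0.5,0.5,0.5,0.5,0.5,0.5,0.5,0.5,0.5,0.5,0.5,0.5],
  "delta_pos": [
    [0.5,0.5,0],
    [1,1,0],
    [1.5,1.5,0.2],
    [2,2,0.4],
    [2,2,0.5],
    [2,2,0.6],
    [2,2,0.6],
    [2,2,0.5],
    [1.5,1.5,0.4],
    [1,1,0.3],
    [0.5,0.6,0.1],
    [0,0,0],
    [0,0,0],
    [0,0,0],
    [0,0,0],
    [0,0,0]
  ],
  "angular": [
    [0,0,0],
    [0,0,0],
    [0,0,0],
    [0,0,0],
    [0,0,0],
    [0,0,0],
    [0,0,0],
    [0,0,0],
    [0,0,0],
    [0,0,0],
    [0,0,0],
    [0,0,0],
    [0,0,0],
    [0,0,0],
    [0,0,0],
    [0,0,0]
  ]
}}

```text
clock: 15.2
position: [0.622, 0.0902, 0.2215]
ee_rot: [1.506, 2.757, 0.0]
force: [-0.4, 0.5, -1.7]
width: 0.108
gripper_force: 60.0
```

```bash
python3 ov.py side s5 0 0 0.012; python3 - <<'E'
from h import *
p=arm.get_image("top");save(p,"t5")
a=cv2.imread("pics/s5.png")[90:290,170:430];b=cv2.imread("pics/t5.png")[110:260,190:390]
cv2.imwrite("pics/f5.png",np.vstack([cv2.resize(a,(520,400))[:,:390],cv2.resize(b,(390,200))]) if 0 else cv2.resize(a,(780,600),interpolation=cv2.INTER_CUBIC))
E
```

```text
15.2 [0.62203404 0.09017455 0.22150621] [-0.4  0.5 -1.7] [-0.14 -0.1   0.07]
[[-0.54, 0.841, 0.0], [0.841, 0.54, -0.0], [-0.0, 0.0, -1.0]]
wrist top_tray [-0.5 -0.4]
wrist tab_corner [ 1.3 -2.3]
wrist stack [[130.4, 270.4]]
side top_tray [2.2 3. ]
side far_corner [0.6 3.1]
side tab_corner [-3.1 -0.5]
side stack [[338.5, 237.8]]
top stack [[358.8, 203.0]]
turn rel. tool [-0.039 -0.029 -0.038] tray z axis [-0.049  0.003  0.999] origin [0.5615 0.1818 0.1472]
```

View pics/f5.png

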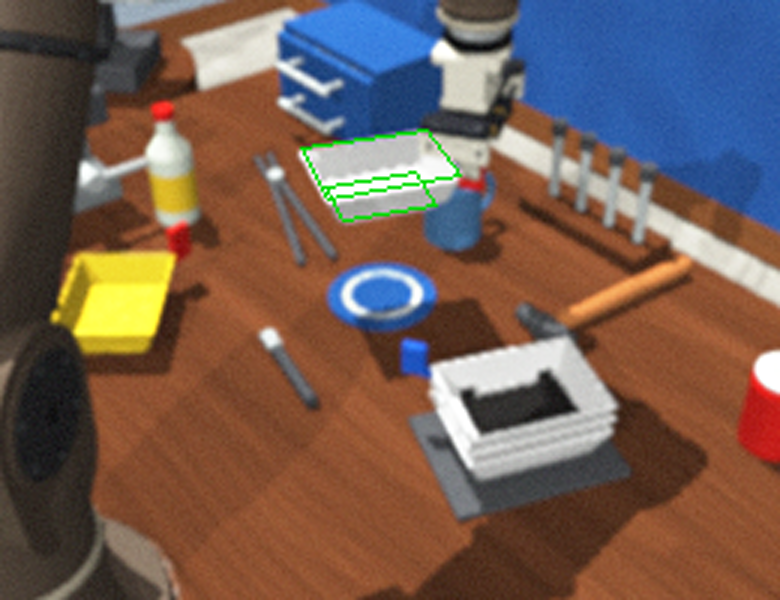

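The side view shows the tray level, matching the projected outline, held at about (380,175) above the clear plate at (381,295). The stack and bystanders are in place. I nudge 2 mm and hand in.

>>> {"fn": "carry_out", "kwargs": {
  "claw": [0.5,0.5,0.5,0.5,0.5,0.5],
  "delta_pos": [
    [0.1,0.05,0],
    [0.1,0.05,0],
    [0,0,0],
    [0,0,0],
    [0,0,0],
    [0,0,0]
  ],
  "angular": [
    [0,0,0],
    [0,0,0],
    [0,0,0],
    [0,0,0],
    [0,0,0],
    [0,0,0]
  ]
}}

```text
clock: 16.6
position: [0.6218, 0.0931, 0.2213]
ee_rot: [1.505, 2.758, -0.0]
force: [0.0, 0.4, -1.9]
width: 0.106
gripper_force: 60.0
```

```bash
python3 - <<'E'
from h import *
s=arm.observe();print(s["clock"],s["position"],np.round(s["force"],1))
p=arm.get_image("wrist");save(p,"w6")
a=cv2.imread("pics/w2.png",0);b=cv2.imread("pics/w6.png",0);m=np.zeros_like(a);m[0:225,160:530]=1
cc,M=cv2.findTransformECC(cv2.GaussianBlur(a,(0,0),1),cv2.GaussianBlur(b,(0,0),1),np.eye(3,dtype=np.float32),cv2.MOTION_HOMOGRAPHY,(3,200,1e-6),m,5)
P=np.array([[[322,228]],[[538,86]],[[327,177]],[[470,86]],[[160,30]]],np.float32);D=(cv2.perspectiveTransform(P,M)-P)[:,0];print(cc,D.round(1).tolist())
if abs(D).max()<5 and abs(s["position"]-np.array([.622,.0925,.2215])).max()<.003: print(arm.sign_off())
E
```

```text
16.6 [0.62179143 0.09305156 0.22130866] [ 0.   0.4 -1.9]
0.9876671892282531 [[-1.2999999523162842, 0.8999999761581421], [-2.5999999046325684, -2.200000047683716], [-1.7000000476837158, 1.899999976158142], [-3.0999999046325684, -0.30000001192092896], [1.100000023841858, 9.399999618530273]]
```

```bash
python3 - <<'E'
from h import *
a=cv2.imread("pics/w2.png",0);b=cv2.imread("pics/w6.png",0);m=np.zeros_like(a)
cv2.fillPoly(m,[np.array([[145,0],[322,222],[530,86],[490,0]])],1)
for mt in(cv2.MOTION_EUCLIDEAN,cv2.MOTION_AFFINE,cv2.MOTION_HOMOGRAPHY):
    I=np.eye(3 if mt==cv2.MOTION_HOMOGRAPHY else 2,3,dtype=np.float32)
    cc,M=cv2.findTransformECC(a,b,I,mt,(3,300,1e-7),m,3)
    if len(M)==2:M=np.vstack([M,[0,0,1]])
    P=np.array([[[322,228]],[[538,86]],[[327,177]],[[470,86]],[[160,25]]],np.float32);print(round(cc,4),(cv2.perspectiveTransform(P,M)-P)[:,0].round(1).tolist())
cv2.imwrite("pics/cmp.png",np.vstack([np.hstack([cv2.imread("pics/w2.png")[:240,110:550],])[:, :],cv2.imread("pics/w6.png")[:240,110:550]]))
E
```

```text
0.9841 [[-0.800000011920929, 0.6000000238418579], [-3.0, -2.700000047683716], [-1.600000023841858, 0.6000000238418579], [-3.0, -1.600000023841858], [-3.9000000953674316, 3.0999999046325684]]
0.9857 [[-0.6000000238418579, 3.200000047683716], [-2.9000000953674316, -2.200000047683716], [-2.0999999046325684, 1.5], [-3.5, -2.0], [-7.900000095367432, -2.799999952316284]]
0.9847 [[0.20000000298023224, 1.2999999523162842], [-3.4000000953674316, -2.200000047683716], [-1.5, 1.100000023841858], [-3.9000000953674316, -1.7000000476837158], [-7.599999904632568, -1.600000023841858]]
```

View pics/cmp.png

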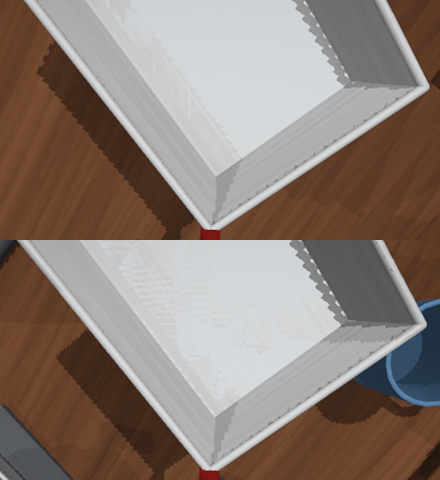

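The two views agree to within a pure yaw of about 0.013 rad: apex at (209,229) in both, right corner up 3 px. There is no sag or roll, so the tray is level and I hand in.

```bash
python3 -c "
from h import *
print(arm.sign_off())"
```

```text
the job is handed in; nothing more can be done
None
```

I handed the job in at about 17 s: the top tray was peeled off tab corner first and is held by its red tab over the blue plate. By my measurements it is level, centred to within a few millimetres and about 15 cm above the bench. The stack hasn't moved, and nothing else on the bench looks disturbed.

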